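# Switch on the inspection torch in the cheese cellar

## Robot

A 6-joint arm with a two-finger parallel gripper is mounted at the origin on the work surface. World frame = base frame: x ahead of the robot, y to its left, z up, the work surface at z = 0. Lengths are in mm, angles in degrees, forces in N, time in s.
With the tool pointing down it reaches from about 350 to 850 mm from the base axis. Payload 8.1 kg.
Tool frame: the origin (TCP) lies at the very end of the fingers, on their centre line; the grasp point (between the pads) lies 19 mm behind it; z points along the fingers, y is the line along which they close (so a half turn about z gives the same grasp; the last joint's range is limited). The gripper opens to 85 mm and grips with 20 to 120 N. Pads are 22 mm wide; open, the fingers measure 114 mm over their backs; the gripper's body (76 mm by 85 mm) begins 54 mm behind the grasp point. The pads swing forward as they close: fully open they stand 13 mm farther back than shut.
Start: joints at [67.013, 7.471, 85.268, -0, 87.261, -4.893], TCP at [186.325, 570.341, 231.292] pointing down, gripper open.
Joint ranges: [-169.43, 169.43], [-51.17, 129.36], [1.28, 143.12], [-76.62, 256.62], [0, 156.53], [-152.29, 152.29]. Speed limits (degrees/s): [136.94, 136.94, 159.86, 180, 180, 180].

## Interface

Orientations are given as [roll, pitch, yaw] about the fixed x, y, z axes, in that order (R = Rz(yaw) Ry(pitch) Rx(roll)).
In Python, from bench import r gives the robot as it stands.
- The arm moves only by the shell command python3 -m jog 'ROWS' [FORCE]. ROWS is JSON, a list of rows, each a list of 7 numbers: the turn, a rotation vector about the tool's x, y, z in degrees, then the shift along the tool's x, y, z in mm, then the closure, from -1 (fully open) to 1 (shut), so that 0 is half open. A call has 1 to 5 rows; each row shifts and turns the commanded pose from where the row before left it, along the tool's axes as they then stand; what a row does not reach is not made up. A row lasts 1/10 s, in which the tool goes at most 50 mm and 8.59 degrees, less where a joint would pass 70% of its speed; a pose out of reach is approached as far as the arm can. A call is refused whole if a number of a shift passes 50 or a number of a turn 8.59, either way. A call with a gripper value outside its range is refused whole. The fingers move at their own pace and stop on an object; FORCE is the grip in N (left out, the last holds). Time passes only in rows, so rows that do not move let the fingers close. It gives the time, the measured TCP pose, the force, the opening and the grip force at its end, in the units of the state.
- r.sense(): the state, without advancing time (a new reading comes with each control period).
- r.snapshot(name): name is "scene" or "top" or "wrist"; returns a dict with "pixels" (400x640x3 uint8, red, green, blue), "fx", "fy", "cx", "cy" (pixels), "world_to_cam" (4x4, takes a point from world to camera coordinates); the wrist camera has in their place "hand_eye" (4x4, takes a point from camera to tool coordinates, whose origin is the TCP and whose axes are the flange's). Camera axes: x right, y up, looking along -z (the intrinsics and any distortion apply to the point x, -y, -z); pixel columns grow to the right and rows downward; lengths in mm; the calibration is good to about 2 mm. A picture is of the moment at which its call begins: read the wrist's pose just before it. There is no depth.
- r.hand_in(): hands the job in; it is judged then, once.
The state is a dict: "time": time; "joint_pos": joint angles; "qd": joint speeds; "joint_efforts": joint torques, N m; "tool_pos": TCP position; "tcp_rot": TCP orientation; "ft_force": force on the tool from outside, world axes, zero at the start; "wrist_torque": the same for the moment, N m; "finger_gap": finger opening in mm; "grip_force": force on a finger pad.
Only numpy, scipy, OpenCV 4.12 (cv2) and the standard library are available. Lean on these libraries where they do the work, as an engineer would, in place of code of your own. Each camera call takes 0.05 s, during which the arm holds its last target. There are 200 camera calls.

## Task

Switch on the inspection torch, the one with the round lamp head, so that its rind light is ready for checking the wheels: slide the little recessed switch in its top fully towards the lamp head, then take the finger away. Leave the switch of the rind moisture meter (the similar case with two steel pins at its front) off.

Things in the scene. Friction and masses are not known exactly. Their poses are not given: they have to be found in the camera images.
- torch: Inspection torch. Grey case 160 (x) x 60 mm, top 64 mm up, in a fixed dark cradle 140 x 90. Origin on the table under the case's middle, +x to its front, z up. Slot in the top: x -50 to 40, y -19 to 19 mm, floor 50 mm up. Round head 74 mm across at x 80 to 130, top 80 mm up. The slot is empty behind the switch (x -50 to 0 when off): closed fingertips fit in from above to push it forward.
- torch_switch (a joint): Aluminium slide switch in the torch's slot, 14 (x) x 34 mm, top 62 mm up (2 mm below the case top). Metres of travel to the torch's +x: 0 off, 0.026 hard stop, fully on. Its centre is at x = 7 mm + this value, y = 0 of the torch. Friction 2 N, no spring: stays where left. Starts between 0 and 0.005.
- meter: Rind moisture meter, a look-alike. Grey case 160 (x) x 60 mm, top 64 mm up, in a fixed dark cradle 140 x 90. Origin on the table under the case's middle, +x to its front, z up. Slot in the top: x -50 to 40, y -19 to 19 mm, floor 50 mm up. At the front a block 42 mm wide (x 80 to 116) with two thin steel pins to x = 141, all below 64 mm.
- meter_switch (a joint): Aluminium slide switch in the meter's slot, 14 (x) x 34 mm, top 62 mm up (2 mm below the case top). Metres of travel to the meter's +x: 0 off, 0.026 hard stop, fully on. Its centre is at x = 7 mm + this value, y = 0 of the meter. Friction 2 N, no spring: stays where left. Starts between 0 and 0.003; must stay off.
There are look-alikes about, which are no part of the job. What is shaped like the torch but blue or turquoise is not meant.

How it is judged:
By the outcome, as a careful person would: the job done as asked, in the order asked, and still so for the second after the job is handed in, with the robot touching nothing.
It also fails if it takes over 29 s, if anything falls off the work surface, if the arm or the gripper's body presses on something with over 40 N, if the wrist force passes 120 N, or if a joint passes its speed limit or range.

## Working session

There is one attempt and no reset: what is moved stays moved. The work goes in short steps, Python scripts to look and compute and a shell command to move; the robot and the scene stay as the last step left them, time stands still between calls to the robot, and variables do not carry over. Pictures are saved under pics/ and viewed, at most 10 in all, crops included, and the job is handed in when it is done.

```bash
mkdir -p pics
python3 - <<'E'
from bench import r
import cv2, pickle
d={}
for n in("scene","top"):
    s=r.snapshot(n); d[n]=s; cv2.imwrite(f"pics/{n}.png",s["pixels"][:,:,::-1])
    print(n,s["fx"],s["fy"],s["cx"],s["cy"],s["world_to_cam"],[k for k in s])
pickle.dump(d,open("d.pkl","wb"))
s=r.sense();print(s["tool_pos"],s["tcp_rot"],s["time"],s["finger_gap"])
E
```

```text
scene 421.6435656102717 421.6435656102717 315.0458886682839 201.08075709266615 [[-8.36039010e-01  5.48600366e-01 -8.74143580e-03  3.32185763e+02]
 [-3.56047047e-01 -5.30337932e-01  7.69397282e-01  1.10026706e+02]
 [ 4.17455716e-01  6.46358504e-01  6.38710740e-01 -1.03700900e+03]
 [ 0.00000000e+00  0.00000000e+00  0.00000000e+00  1.00000000e+00]] ['pixels', 'fx', 'fy', 'cx', 'cy', 'world_to_cam']
top 509.97167592789026 509.97167592789026 315.1888901410884 189.74260675094692 [[-1.59657109e-02 -9.99454571e-01  2.89077106e-02  1.10743808e+01]
 [ 9.97890439e-01 -1.41078701e-02  6.33690800e-02 -3.93777823e+02]
 [-6.29266905e-02  2.98584604e-02  9.97571403e-01 -1.17953624e+03]
 [ 0.00000000e+00  0.00000000e+00  0.00000000e+00  1.00000000e+00]] ['pixels', 'fx', 'fy', 'cx', 'cy', 'world_to_cam']
[186.12725421 569.87411083 230.35134775] [-1.79905127e+02 -7.75863743e-03  1.61906853e+02] 0.1 85.19173147296041
```

View pics/top.png

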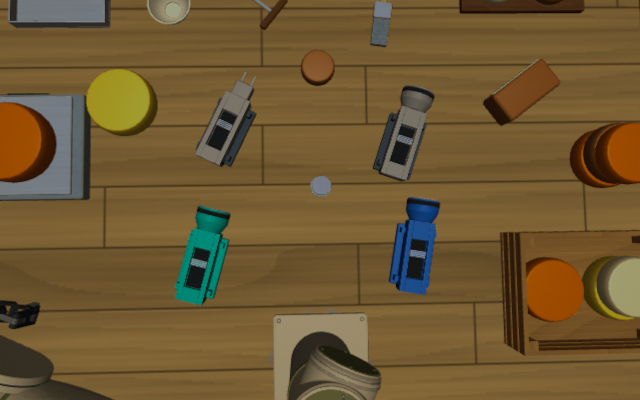

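View pics/scene.png

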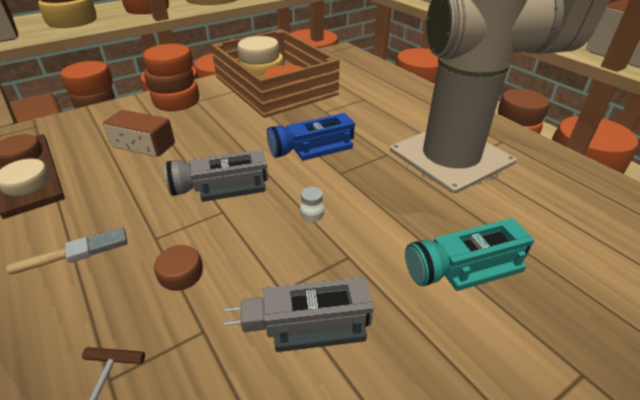

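Top-view candidates are the grey round-head case (405,140), the grey pinned case (228,130), the teal torch (203,262) and the blue torch (416,252). The grey one at (405,140) fits: it has a round lamp head and is neither blue nor turquoise. In the scene view it is at (218,175). I'll confirm with a crop.

```bash
cat > h.py <<'E'
import numpy as np
def ray(s,u,v,z):
    W=s["world_to_cam"];R,t=W[:3,:3],W[:3,3]
    d=R.T@np.array([(u-s["cx"])/s["fx"],-(v-s["cy"])/s["fy"],-1]);c=-R.T@t
    return c+d*(z-c[2])/d[2]
E
python3 - <<'E'
import pickle,cv2,numpy as np
from h import ray
s=pickle.load(open("d.pkl","rb"))["top"];im=s["pixels"]
c=im[75:195,360:450][:,:,::-1]
cv2.imwrite("pics/crop.png",cv2.resize(c,None,fx=5,fy=5,interpolation=cv2.INTER_CUBIC)[:600])
g=im.astype(int);val=g.max(2);sat=val-g.min(2)
y0,x0=75,360
for nm,m in(("case",(val>90)&(sat<30)),("slot",(val<45))):
    m=m[75:195,360:450].astype(np.uint8)
    for k in cv2.findContours(m,0,2)[0]:
        if cv2.contourArea(k)<60: continue
        q=cv2.minAreaRect(k);b=cv2.boxPoints(q)+[x0,y0]
        print(nm,cv2.contourArea(k),b.round(1).tolist(),[ray(s,*p,64)[:2].round(1).tolist() for p in b])
E
```

```text
case 1726.0 [[380.8, 171.7], [401.6, 105.0], [426.6, 112.7], [405.7, 179.5]] [[429.1, -141.5], [580.8, -192.8], [562.3, -249.2], [410.8, -197.4]]
case 187.0 [[408.0, 92.0], [427.0, 92.0], [427.0, 108.0], [408.0, 108.0]] [[610.5, -208.1], [610.1, -251.6], [573.2, -250.5], [573.6, -207.1]]
slot 278.0 [[389.3, 160.1], [395.8, 140.6], [410.5, 145.5], [404.0, 165.0]] [[455.2, -161.4], [499.3, -177.3], [487.8, -210.4], [443.7, -194.4]]
slot 112.0 [[397.9, 133.3], [400.7, 124.9], [414.8, 129.6], [412.0, 138.0]] [[515.9, -182.5], [535.0, -189.4], [524.0, -221.2], [504.8, -214.3]]
slot 84.0 [[402.0, 91.0], [403.9, 84.0], [434.3, 92.1], [432.4, 99.1]] [[612.9, -194.4], [629.0, -199.1], [609.6, -268.4], [593.6, -263.6]]
```

View pics/crop.png

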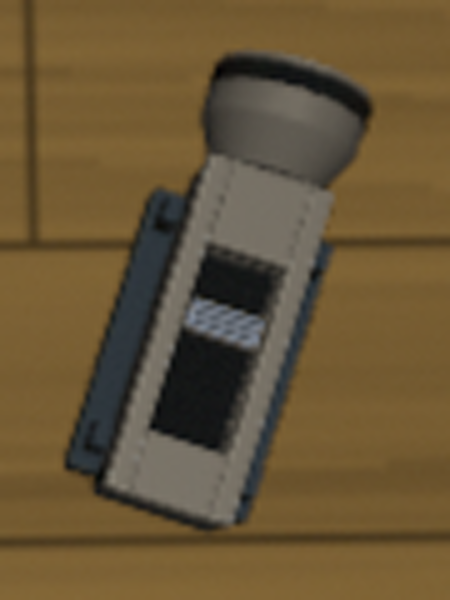

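The crop confirms it: a grey case with a round lamp head (pixels 405–433, 85–108), its slot and an off switch near (404,139). It has no pins. The pose is about (495.5, -194.5) with yaw -19°. I'll approach at yaw 71, so tool +y points along the torch's forward direction and the closed fingers measure 29 mm along the slot and 22 mm across it.

```bash
python3 -m jog '[[0,0,8.5,0,0,0,1],[0,0,8.5,0,0,0,1],[0,0,8.5,0,0,0,1],[0,0,8.5,0,0,0,1],[0,0,8.5,0,0,0,1]]' 40
python3 -m jog '[[0,0,8.5,0,0,0,1],[0,0,8.5,0,0,0,1],[0,0,8.5,0,0,0,1],[0,0,8.5,0,0,0,1],[0,0,8.5,0,0,0,1]]'
python3 -m jog '[[0,0,5.9,0,0,0,1],[0,0,0,0,0,0,1],[0,0,0,0,0,0,1]]'
```

```text
time: 0.6
tool_pos: [186.2, 570.0, 230.7]
tcp_rot: [-179.9, 0.0, 119.1]
ft_force: [-0.3, 0.3, -0.1]
finger_gap: 12.5
grip_force: 0.0
time: 1.1
tool_pos: [186.2, 570.0, 230.6]
tcp_rot: [-180.0, 0.1, 76.6]
ft_force: [0.7, 0.3, 0.0]
finger_gap: -0.1
grip_force: 0.0
time: 1.4
tool_pos: [186.3, 570.1, 230.9]
tcp_rot: [-180.0, 0.0, 71.2]
ft_force: [-0.2, 0.4, -0.8]
finger_gap: 0.2
grip_force: 0.0
```

```bash
python3 -m jog '[[0,0,0,-31.1,26,0,1],[0,0,0,-31.1,26,0,1],[0,0,0,-31.1,26,0,1],[0,0,0,-31.1,26,0,1],[0,0,0,-31.1,26,0,1]]'
python3 -m jog '[[0,0,0,-31.1,26,0,1],[0,0,0,-31.1,26,0,1],[0,0,0,-31.1,26,0,1],[0,0,0,-31.1,26,0,1],[0,0,0,-31.1,26,0,1]]'
python3 -m jog '[[0,0,0,-31.1,26,0,1],[0,0,0,-31.1,26,0,1],[0,0,0,-31.1,26,0,1],[0,0,0,-31.1,26,0,1],[0,0,0,-31.1,26,0,1]]'
python3 -m jog '[[0,0,0,-31.1,26,0,1],[0,0,0,-31.1,26,0,1],[0,0,0,-31.1,26,0,1],[0,0,0,-31.1,26,0,1],[0,0,0,-31.1,26,0,1]]'
python3 -m jog '[[0,0,0,0,0,20,1],[0,0,0,0,0,0,1],[0,0,0,0,0,0,1]]'
python3 - <<'E'
from bench import r
import cv2,pickle
st=r.sense();s=r.snapshot("wrist");cv2.imwrite("pics/w1.png",s["pixels"][:,:,::-1])
pickle.dump((st,s),open("w1.pkl","wb"));print(st["tool_pos"],st["tcp_rot"],{k:v for k,v in s.items() if k!="pixels"})
E
```

```text
time: 1.9
tool_pos: [258.8, 379.5, 231.2]
tcp_rot: [180.0, -0.0, 71.2]
ft_force: [0.9, 0.1, 0.1]
finger_gap: -0.0
grip_force: 0.0
time: 2.4
tool_pos: [331.2, 190.2, 231.4]
tcp_rot: [180.0, -0.0, 71.2]
ft_force: [0.7, -0.4, -0.5]
finger_gap: -0.3
grip_force: 0.0
time: 2.9
tool_pos: [403.6, 0.6, 231.5]
tcp_rot: [180.0, -0.0, 71.2]
ft_force: [0.4, 0.3, 0.5]
finger_gap: 0.0
grip_force: 0.0
time: 3.4
tool_pos: [475.9, -188.8, 231.2]
tcp_rot: [180.0, -0.0, 71.2]
ft_force: [0.6, 0.4, 0.3]
finger_gap: 0.1
grip_force: 0.0
time: 3.7
tool_pos: [475.0, -186.5, 210.9]
tcp_rot: [-179.9, -0.0, 71.1]
ft_force: [0.1, 0.2, -0.1]
finger_gap: 0.1
grip_force: 0.0
[ 474.95991364 -186.50214004  210.85611542] [-1.79891469e+02 -2.70041800e-02  7.10940880e+01] {'fx': 277.06527708646485, 'fy': 277.06527708646485, 'cx': 317.51937701946923, 'cy': 197.6085118549848, 'hand_eye': array([[-1.23758313e-03,  9.66206144e-01,  2.57767640e-01,
         6.56811284e+01],
       [ 9.99998955e-01,  1.00313947e-03,  1.04102409e-03,
         3.52518089e-01],
       [ 7.47266977e-04,  2.57768659e-01, -9.66206375e-01,
        -1.42810403e+02],
       [ 0.00000000e+00,  0.00000000e+00,  0.00000000e+00,
         1.00000000e+00]])}
```

View pics/w1.png

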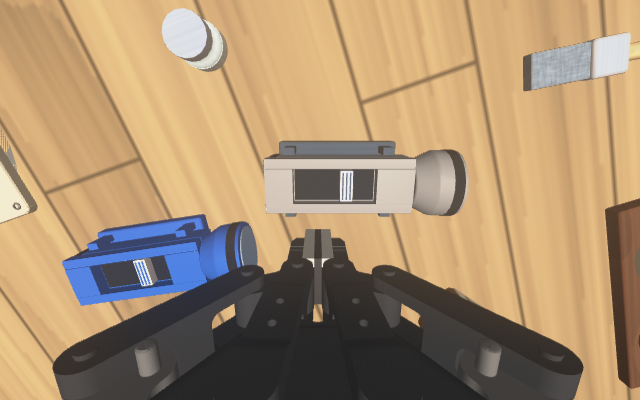

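The wrist view shows the grey torch centred at (340,185), with slot corners near (293,169) and (376,203) and the switch at columns 340–353. The head is to the right, which is tool +y. I'll work out its position from these pixels.

Run:
```python
import pickle,numpy as np
st,s=pickle.load(open("w1.pkl","rb"));from scipy.spatial.transform import Rotation as R
H=s["hand_eye"];R0=R.from_euler("xyz",st["tcp_rot"],degrees=True).as_matrix()
def tool(u,v,z):
    d=R0@H[:3,:3]@np.array([(u-s["cx"])/s["fx"],-(v-s["cy"])/s["fy"],-1]);c=st["tool_pos"]+R0@H[:3,3]
    return (R0.T@(c+d*(z-c[2])/d[2]-st["tool_pos"]))[:2].round(1)
im=s["pixels"].astype(int)
print(im[180:190,285:385].max(2).mean(0).round().astype(int).tolist())
print(im[150:222,310:330].max(2).mean(1).round().astype(int).tolist())
for n,u,v,z in(("slot rear",293,186,64),("slot front",376,186,64),("sw rear",340,186,62),("sw front",353,186,62),("edge up",320,169,64),("edge lo",320,203,64),("case rear-up",265,168,64),("case front-up",414,168,64),("case front-lo",414,213,64)):print(n,tool(u,v,z))
```

```text
[216, 216, 216, 216, 216, 216, 216, 178, 116, 174, 87, 84, 84, 84, 84, 83, 83, 83, 84, 83, 83, 83, 83, 83, 83, 83, 83, 83, 83, 82, 83, 82, 83, 82, 82, 82, 82, 82, 82, 82, 82, 82, 82, 82, 82, 82, 82, 82, 82, 82, 82, 82, 82, 82, 104, 237, 243, 158, 182, 245, 240, 134, 217, 243, 216, 132, 236, 240, 91, 83, 83, 83, 83, 83, 83, 83, 83, 83, 83, 84, 84, 83, 83, 84, 83, 84, 84, 84, 144, 125, 93, 100, 212, 219, 219, 219, 219, 219, 219, 219]
[126, 126, 125, 124, 108, 103, 104, 110, 99, 203, 218, 218, 217, 217, 216, 216, 215, 215, 203, 103, 82, 83, 83, 83, 83, 83, 83, 83, 83, 83, 82, 82, 82, 82, 83, 82, 82, 83, 82, 82, 82, 82, 82, 82, 82, 82, 82, 83, 82, 106, 176, 113, 102, 96, 204, 214, 213, 213, 212, 211, 210, 209, 213, 203, 219, 221, 221, 220, 220, 220, 220, 220]
slot rear [  1.3 -26.2]
slot front [ 1.2 62.6]
sw rear [ 0.8 24.3]
sw front [ 0.8 38.3]
edge up [19.6  2.7]
edge lo [-17.7   2.7]
case rear-up [ 20.7 -55.2]
case front-up [ 20.6 101.5]
case front-lo [-29.1 105.9]
```

```bash
python3 -m jog '[[0,0,0,0.5,0,40,1],[0,0,0,0,0,40,1],[0,0,0,0,0,40,1],[0,0,0,0,0,20,1],[0,0,0,0,0,0,1]]'
python3 -m jog '[[0,0,0,0,0,5,1],[0,0,0,0,0,5,1],[0,0,0,0,0,5,1],[0,0,0,0,0,1,1],[0,0,0,0,0,0,1]]'
```

```text
time: 4.25
tool_pos: [473.7, -184.6, 68.8]
tcp_rot: [-179.7, -0.0, 71.1]
ft_force: [-0.6, -0.3, -0.9]
finger_gap: 0.1
grip_force: 0.0
time: 4.75
tool_pos: [475.8, -186.6, 55.5]
tcp_rot: [180.0, 0.0, 71.0]
ft_force: [-0.2, 0.8, -0.3]
finger_gap: 0.1
grip_force: 0.0
```

No contact on the way in. Now I'll push forward.

```bash
python3 -m jog '[[0,0,0,0,4,1,1],[0,0,0,0,4,0,1],[0,0,0,0,4,0,1],[0,0,0,0,4,0,1],[0,0,0,0,0,0,1]]'
python3 -m jog '[[0,0,0,0,4,0,1],[0,0,0,0,4,0,1],[0,0,0,0,4,0,1],[0,0,0,0,4,0,1],[0,0,0,0,0,0,1]]'
python3 -m jog '[[0,0,0,0,2,0,1],[0,0,0,0,0,0,1],[0,0,0,0,0,0,1]]'
python3 -m jog '[[0,0,0,0,1,0,1],[0,0,0,0,0,0,1]]'
```

```text
time: 5.25
tool_pos: [491.4, -192.0, 54.4]
tcp_rot: [180.0, 0.0, 71.0]
ft_force: [-0.2, -0.2, -0.1]
finger_gap: 0.7
grip_force: 0.1
time: 5.75
tool_pos: [506.6, -197.2, 54.3]
tcp_rot: [180.0, 0.0, 71.0]
ft_force: [-0.0, 0.4, -0.2]
finger_gap: -0.1
grip_force: 0.0
time: 6.05
tool_pos: [508.0, -197.7, 54.3]
tcp_rot: [180.0, -0.0, 71.0]
ft_force: [0.5, -0.3, -0.2]
finger_gap: -0.1
grip_force: 0.2
time: 6.25
tool_pos: [508.7, -197.9, 54.3]
tcp_rot: [-180.0, -0.0, 71.0]
ft_force: [-1.4, 0.6, 0.6]
finger_gap: -0.0
grip_force: 0.8
```

```bash
for i in 1 2 ; do python3 -m jog '[[0,0,0,0,1,0,1],[0,0,0,0,0,0,1]]' | egrep 'tool_pos|ft_f|gap|grip'; done
python3 - <<'E'
from bench import r
import cv2
s=r.snapshot("wrist");cv2.imwrite("pics/w2.png",s["pixels"][:,:,::-1])
E
```

```text
tool_pos: [509.8, -198.3, 54.3]
ft_force: [-2.7, 0.0, -0.2]
finger_gap: 0.2
grip_force: 0.8
tool_pos: [510.1, -198.4, 54.1]
ft_force: [-5.2, 0.9, 3.8]
finger_gap: -0.0
grip_force: 3.1
```

View pics/w2.png

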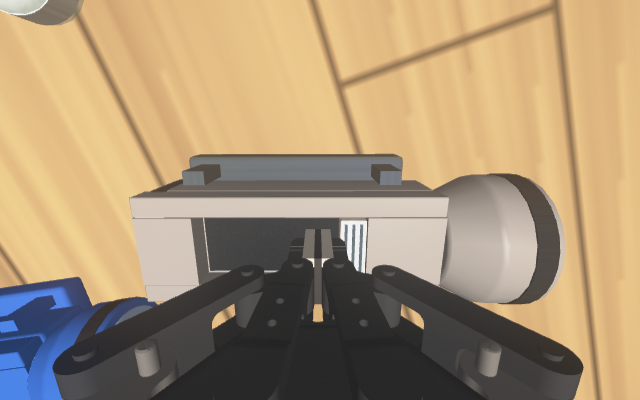

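The wrist view shows the switch (340–366) against the slot's front end (367), and the force is rising, so it's at the stop. I'll press slightly more, back off and lift.

```bash
python3 -m jog '[[0,0,0,0,1.5,0,1],[0,0,0,0,0,0,1],[0,0,0,0,0,0,1]]'
python3 -m jog '[[0,0,0,0,-5,0,1],[0,0,0,0,-7,0,1],[0,0,0,0,0,0,1],[0,0,0,0,0,30,1],[0,0,0,0,0,0,1]]' >/dev/null --help 2>/dev/null
python3 - <<'E'
from bench import r
print(r.sense()["tool_pos"])
E
```

```text
time: 7.0
tool_pos: [510.4, -198.4, 54.0]
tcp_rot: [-179.8, -0.0, 71.0]
ft_force: [-11.0, 3.6, 7.7]
finger_gap: 0.3
grip_force: 6.9
[ 510.38862066 -198.43544869   53.95317559]
```

That second call was refused because of a stray argument. It also had the wrong lift sign, since up is tool -z. Corrected below.

```bash
python3 -m jog '[[0,0,0,0,-5,0,1],[0,0,0,0,-6,0,1],[0,0,0,0,0,0,1],[0,0,0,0,0,-20,1],[0,0,0,0,0,-40,1]]'
python3 -m jog '[[0,0,0,0,0,-45,1],[0,0,0,0,-25,-40,1],[0,0,0,-30,-35,-10,1],[0,0,0,0,0,0,1],[0,0,0,0,0,0,1]]'
python3 - <<'E'
from bench import r
import cv2
s=r.snapshot("wrist");cv2.imwrite("pics/w3.png",s["pixels"][:,:,::-1])
E
```

```text
time: 7.5
tool_pos: [499.3, -194.3, 111.4]
tcp_rot: [-179.6, -0.1, 71.0]
ft_force: [1.8, 0.1, -0.1]
finger_gap: -0.0
grip_force: 0.0
time: 8.0
tool_pos: [435.3, -204.9, 210.1]
tcp_rot: [179.9, 0.0, 70.9]
ft_force: [-0.6, 0.4, 0.2]
finger_gap: 0.4
grip_force: 0.0
```

View pics/w3.png

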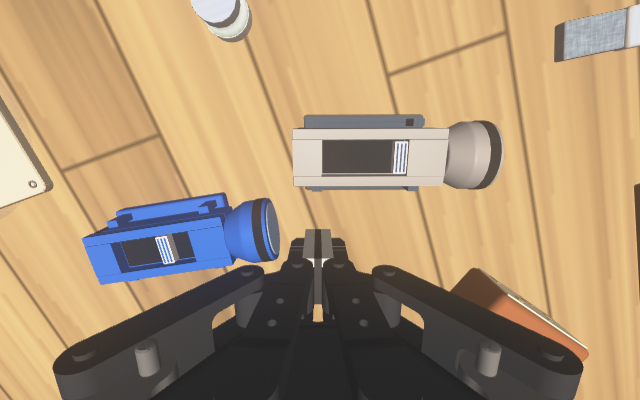

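The torch's switch (394–408) now sits against the slot's front end (about 408), and the arm is clear of everything.

```bash
python3 -c "
from bench import r
print(r.hand_in())"
```

```text
the job is handed in; nothing more can be done
None
```

The grey inspection torch's switch is pushed to its front stop, the finger is clear, the moisture meter was not touched, and the job was handed in at about 8 s on the robot's clock.

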